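Block the gap in a board carrier and hang it on the transfer rail

ROBOT

A 6-joint arm with a two-finger parallel gripper is mounted at the origin on the work surface. World frame = base frame: x ahead of the robot, y to its left, z up, the work surface at z = 0. Lengths are in mm, angles in rad, forces in N, time in s.
With the tool pointing down it reaches from about 325 to 900 mm from the base axis. Payload 6.1 kg.
Tool frame: the origin (TCP) lies midway between the tips of the shut fingers; the grasp point (between the pads) lies 19 mm behind it; z points along the fingers, y is the line along which they close (so a half turn about z gives the same grasp; the last joint's range is limited). The gripper opens to 85 mm and grips with 20 to 120 N. Pads are 22 mm wide; open, the fingers measure 114 mm over their backs; the gripper's body (76 mm by 85 mm) begins 54 mm behind the grasp point. The pads swing forward as they close: fully open they stand 13 mm farther back than shut.
Start: joints at [-1.461, 0.22, 1.526, -0, 1.395, -0.126], TCP at [146.006, -607.699, 231.3] pointing down, gripper open.
Joint ranges: [-2.98, 2.98], [-0.91, 2.08], [0.09, 2.57], [-1.24, 4.39], [0.2, 2.65], [-2.68, 2.68]. Speed limits (rad/s): [2.57, 2.57, 3.01, 3.14, 3.14, 3.14].

INTERFACE

Orientations are given as a unit quaternion [x, y, z, w].
In Python, from station import readout, optics, r gives the robot as it stands.
- The arm moves only by the tool send_rows, never from a script. Its argument "series" is a list of rows, each an object with "xyz": the shift along the tool's x, y, z in units of 30 mm (1.0 is 30 mm), a list of three; "rotation": the turn, a rotation vector about the tool's x, y, z in units of 6 degrees (1.0 is 6 degrees), a list of three. A call has exactly 10 rows; each row is the pose to reach, as a shift and turn from the pose commanded when the call began, along the tool's axes at that moment; what a row does not reach only later rows make up. A row lasts 1/8 s, in which the tool goes at most 62.5 mm and 10.7 degrees, less where a joint would pass 70% of its speed; a pose out of reach is approached as far as the arm can. A call with a gripper value outside its range is refused whole. "gripper" is the closure, from 0 (fully open) to 1 (shut), set as the call begins (left out, the last holds). The fingers move at their own pace and stop on an object; "squeeze" is the grip in N (left out, the last holds). Time passes only in rows, so rows that repeat a pose let the fingers close, or fill a call up. It gives the time, the measured TCP pose, the force, the opening and the grip force at its end, in the units of the state.
- readout.get_state(): the state, without advancing time (a new reading comes with each control period).
- optics.get_image(name): name is "side" or "top" or "wrist"; returns a dict with "pixels" (480x640x3 uint8, red, green, blue), "camera_matrix" (3x3 intrinsics, pixels), "R" (3x3) and "t" (3): a world point X has camera coordinates R X + t; the wrist camera has in their place "tool_from_camera" (4x4, takes a point from camera to tool coordinates, whose origin is the TCP and whose axes are the flange's). Camera axes: x right, y down, z forward; pixel columns grow to the right and rows downward; lengths in mm; the calibration is good to about 2 mm. The wrist camera is an equidistant fisheye: a pixel r from the principal point sees the ray r / f radians off the axis. A picture is of the moment at which its call begins: read the wrist's pose just before it. There is no depth.
- r.sign_off(): hands the job in; it is judged then, once.
The state is a dict: "t": time; "joint_pos": joint angles; "qvel": joint speeds; "effort": joint torques, N m; "ee_pos": TCP position; "eef_rot": TCP orientation; "force": force on the tool from outside, world axes, zero at the start; "wrist_torque": the same for the moment, N m; "opening": finger opening in mm; "finger_force": force on a finger pad.
Only numpy, scipy, OpenCV 4.12 (cv2) and the standard library are available. Lean on these libraries where they do the work, as an engineer would, in place of code of your own. Each camera call takes 0.05 s, during which the arm holds its last target. There are 200 camera calls.

TASK

The small metal carrier on the bench holds two black cases with a gap between them: while it still stands on the bench, put upright into that gap the wooden block that fills it, so that nothing shifts. Then lift the carrier by its grip tab, pass both its hooks over the lip of the rail, and lower it gently, still held, until it is fully seated in the groove behind the lip before letting go. Leave the other blocks and everything else on the bench where they are.

Things in the scene. Friction and masses are not known exactly. Their poses are not given: they have to be found in the camera images.
- carrier: Aluminium carrier, loose, upright on the bench, hooks facing away from the robot within 0.4 rad. Open box 78 (x) x 136 (y) x 40 (z) mm, walls and floor 4 mm (inside 70 x 128). At its +x side a back plate, x 36 to 42, 120 wide, rises to z=100 and bears the hooks and the grip tab. Filled 0.26 to 0.38 kg. Origin: centre of the underside; x towards the hooks, y along the box, z up.
- grip_tab (a point): Middle of the top edge of the carrier's dark steel grip tab, at (37, 0, 130) mm in the carrier frame. The tab is 10 mm thick along the carrier's x, 40 wide along y, and stands 30 mm above the back plate, between the hooks. Pinch it from above across its thickness, firmly (about 40 N), since the load hangs to one side.
- hook_foot_left (a point): Bottom centre of the leg of the hook at carrier y=+42: (57, 42, 72) mm in the carrier frame. Each hook is 18 mm wide (along y): from the back plate's top a bridge (z 92 to 100) reaches out to x=60, then a leg 6 mm thick (x 54 to 60) goes down to z=72. The clear opening between plate and leg is 12 mm (x 42 to 54).
- hook_foot_right (a point): Bottom centre of the leg of the other, equal hook at carrier y=-42: (57, -42, 72) mm in the carrier frame.
- case_right: Black plastic case 64 (x) x 41 (y) x 40 (z) mm, 40 g, lying in the carrier at its -y end. Origin: centre of the underside; axes along the carrier's. It is loose and may stand up to 1 mm away from the end.
- case_left: The same case at the carrier's +y end. The gap between the two cases is 44 to 46 mm wide, in the middle of the carrier; a case can be pushed aside if it stands off its end.
- block_fit: Wooden block that fills the gap: 56 (x) x 40 (y) x 90 (z) mm, 35 to 70 g, standing loose on the bench. Origin: centre of the underside; its y is to lie along the carrier's y, either way round. Standing in the carrier its top is 50 mm higher than the cases.
- block_thin: Wooden block too thin for the gap: 56 x 28 x 90 mm, standing loose on the bench; leave it. Origin: centre of the underside. The three blocks stand in a row about 110 mm apart in any order, all turned by up to 0.35 rad.
- block_wide: Wooden block too wide for the gap: 56 x 54 x 90 mm, standing loose on the bench; leave it. Origin: centre of the underside.
- rail: Fixed aluminium rail on posts, 360 mm long along its y, a stop plate at each end (up to z=165 mm), a grey drive box beyond its -y end. Origin: on the bench under the middle of the lip; x away from the robot, z up. The carrier hangs on the robot's side, both hook feet on the groove floor; its origin is then at rail x about -49 (free play 2.5 either way) and z=58, at any y clear of the stops.
- rail_lip (a point): Middle of the lip's top edge: (0, 0, 146) mm in the rail frame. The lip is 5 mm thick (x -2.5 to 2.5). Behind it (+x) lies the groove, x 2.5 to 24.5, floor at z=130, rear wall up to z=146.
- rail_bumper (a point): Middle of a round rubber bumper along the rail, (-4.5, 0, 76) mm in the rail frame. Below the lip its plate goes down to z=60, and the bumper stands 2 mm proud of the plate towards the robot. Once let go, the carrier leans by up to about 0.09 rad until its back plate meets the bumper.
- jar: Bystander: small jar, 44 mm across, 60 high, loose. Origin: centre of the underside.
- module: Bystander: green memory module, 30 x 110 x 7 mm, lying loose. Origin: centre of the underside.
- driver: Bystander: screwdriver 170 mm long, lying loose along its x, handle at -x. Origin: under its middle.
- loupe: Bystander: black ring-shaped loupe, 52 mm across, 28 high, loose. Origin: centre of the underside.
Mind the look-alikes: they are no part of the job. What is shaped like the case_left but green or purple is not meant.

How it is judged (in metres and radians):
On the way, in this order (a step that is already met when the one before it is completed fails the run):
1. the fitting block stands in the gap between the cases, let go, the carrier still on the bench (x of block_fit in the frame of carrier between -0.012 and 0.012 m and y of block_fit in the frame of carrier between -0.01 and 0.01 m and z of block_fit in the frame of carrier between -0.004 and 0.013 m and angle between the z axis of each of block_fit, case_right, case_left and the z axis of carrier, either way round below 0.12 rad and x of case_right in the frame of carrier between -0.012 and 0.012 m and y of case_right in the frame of carrier between -0.052 and -0.032 m and z of case_right in the frame of carrier between -0.004 and 0.013 m and x of case_left in the frame of carrier between -0.012 and 0.012 m and y of case_left in the frame of carrier between 0.032 and 0.052 m and z of case_left in the frame of carrier between -0.004 and 0.013 m and height (world z) of carrier below 0.006 m and contact force between the fingers and block_fit below 0.1 N), for 0.2 s.
2. the carrier, packed, is lifted with both hook feet above the height of the lip (x of block_fit in the frame of carrier between -0.012 and 0.012 m and y of block_fit in the frame of carrier between -0.01 and 0.01 m and z of block_fit in the frame of carrier between -0.004 and 0.013 m and angle between the z axis of each of block_fit, case_right, case_left and the z axis of carrier, either way round below 0.12 rad and x of case_right in the frame of carrier between -0.012 and 0.012 m and y of case_right in the frame of carrier between -0.052 and -0.032 m and z of case_right in the frame of carrier between -0.004 and 0.013 m and x of case_left in the frame of carrier between -0.012 and 0.012 m and y of case_left in the frame of carrier between 0.032 and 0.052 m and z of case_left in the frame of carrier between -0.004 and 0.013 m and height (world z) of each of hook_foot_left, hook_foot_right above 0.147 m), for 0.1 s.
3. the carrier is seated, both hook feet on the groove floor behind the lip, while the fingers still hold it (x of hook_foot_left in the frame of rail between 0.002 and 0.025 m and y of hook_foot_left in the frame of rail between -0.18 and 0.18 m and z of hook_foot_left in the frame of rail between 0.124 and 0.136 m and x of hook_foot_right in the frame of rail between 0.002 and 0.025 m and y of hook_foot_right in the frame of rail between -0.18 and 0.18 m and z of hook_foot_right in the frame of rail between 0.124 and 0.136 m and angle between carrier's own z axis and vertical below 0.16 rad and contact force between the fingers and carrier above 0.5 N), for 0.1 s.
At the end, for the whole second after the job is handed in: Carrier let go, at rest on the rail: both hook feet in the groove behind the lip, within 6 mm of its floor, leaning under 0.16 rad; the fitting block in the gap between the cases (within 10 mm of the middle), block and cases upright in the carrier, within 9 mm of its floor (x of block_fit in the frame of carrier between -0.012 and 0.012 m and y of block_fit in the frame of carrier between -0.01 and 0.01 m and z of block_fit in the frame of carrier between -0.004 and 0.013 m and angle between the z axis of each of block_fit, case_right, case_left and the z axis of carrier, either way round below 0.12 rad and x of case_right in the frame of carrier between -0.012 and 0.012 m and y of case_right in the frame of carrier between -0.052 and -0.032 m and z of case_right in the frame of carrier between -0.004 and 0.013 m and x of case_left in the frame of carrier between -0.012 and 0.012 m and y of case_left in the frame of carrier between 0.032 and 0.052 m and z of case_left in the frame of carrier between -0.004 and 0.013 m and x of hook_foot_left in the frame of rail between 0.002 and 0.025 m and y of hook_foot_left in the frame of rail between -0.18 and 0.18 m and z of hook_foot_left in the frame of rail between 0.124 and 0.136 m and x of hook_foot_right in the frame of rail between 0.002 and 0.025 m and y of hook_foot_right in the frame of rail between -0.18 and 0.18 m and z of hook_foot_right in the frame of rail between 0.124 and 0.136 m and angle between carrier's own z axis and vertical below 0.16 rad and linear speed of each of carrier, block_fit, case_left, case_right below 0.03 m/s and contact force between the fingers and carrier below 0.1 N); the robot touches nothing.
It fails at once if another block or a bystander is moved more than 25 mm (distance of any of block_thin, block_wide, jar, module, driver, loupe from where it was at the start of the episode above 0.025 m).
It fails at once if the carrier is rammed against the rail, or the block into the carrier (over 60 N) (contact force between carrier and rail above 60 N or contact force between carrier and block_fit above 60 N).
It fails at once if the carrier is tipped more than 0.5 rad (angle between carrier's own z axis and vertical above 0.5 rad).
It also fails if it takes over 64 s, if anything falls off the work surface, if the arm or the gripper's body presses on something with over 40 N, if the wrist force passes 120 N, or if a joint passes its speed limit or range.

## Working session

There is one attempt and no reset: what is moved stays moved. The work goes in short steps, Python scripts to look and compute and a tool call to move; the robot and the scene stay as the last step left them, time stands still between calls to the robot, and variables do not carry over. Pictures are saved under pics/ and viewed, at most 10 in all, crops included, and the job is handed in when it is done.

Besides the shell and the picture viewer there is one more tool, called after "Request:" as name([rows], argument=value, ...), one row to a line, values as JSON. send_rows: Moves the arm, as the interface text tells. Its arguments: {"type":"object","properties":{"series":{"type":"array","items":{"type":"object","properties":{"xyz":{"type":"array","items":{"type":"number"}},"rotation":{"type":"array","items":{"type":"number"}}}}},"gripper":{"type":"number"},"squeeze":{"type":"number"}},"required":["series"]}

```bash
mkdir -p pics; ls; cat > h.py <<'E'
import numpy as np, cv2, pickle
from scipy.spatial.transform import Rotation as Rot
from station import readout, optics, r
def snap(n,f):
    s=readout.get_state(); d=optics.get_image(n); d['ee']=s['ee_pos']; d['q']=s['eef_rot']
    cv2.imwrite(f'pics/{f}.png',np.array(d['pixels'])[:,:,::-1]); pickle.dump(d,open(f'{f}.pkl','wb')); return d
def ld(f): return pickle.load(open(f'{f}.pkl','rb'))
def ray(d,u,v):
    K=np.array(d['camera_matrix']); p=np.array([(u-K[0,2])/K[0,0],(v-K[1,2])/K[1,1]])
    if 'tool_from_camera' in d:
        th=np.hypot(*p); c=np.r_[p/max(th,1e-9)*np.sin(th),np.cos(th)]
        T=np.array(d['tool_from_camera']); Rw=Rot.from_quat(d['q']).as_matrix()
        return Rw@T[:3,3]+np.array(d['ee']), Rw@T[:3,:3]@c
    R=np.array(d['R']); return -R.T@np.array(d['t']), R.T@np.r_[p,1]
def atz(d,u,v,z):
    o,w=ray(d,u,v); return o+w*(z-o[2])/w[2]
def tri(*a):
    A=np.zeros((3,3));b=np.zeros(3);rs=[ray(*x) for x in a]
    for o,w in rs:
        w=w/np.linalg.norm(w);P=np.eye(3)-np.outer(w,w);A+=P;b+=P@o
    X=np.linalg.solve(A,b)
    return X,[round(float(np.linalg.norm(np.cross(X-o,w/np.linalg.norm(w)))),1) for o,w in rs]
E
python3 - <<'E'
from h import *
for n in('side','top','wrist'):
    d=snap(n,n+'0'); print(n,np.array(d['camera_matrix']).round(1).tolist())
    if 'R' in d: print(ray(d,320,240))
print(d['tool_from_camera'],readout.get_state())
E
```

```text
pics
side [[617.6, 0.0, 320.7], [0.0, 617.6, 234.6], [0.0, 0.0, 1.0]]
(array([-155.48684192,  693.3637229 ,  988.27909115]), array([ 0.55125301, -0.49353189, -0.6727741 ]))
top [[570.2, 0.0, 323.3], [0.0, 570.2, 246.2], [0.0, 0.0, 1.0]]
(array([ 392.39334463,   20.26372511, 1592.63322695]), array([ 0.1195319 ,  0.01042642, -0.99285246]))
wrist [[371.6, 0.0, 325.7], [0.0, 371.6, 245.2], [0.0, 0.0, 1.0]]
[[-7.28134972e-04 -9.65548289e-01 -2.60222928e-01  6.60557165e+01]
 [ 9.99998661e-01 -1.08437372e-03  1.22541545e-03 -7.59143958e-01]
 [-1.46537670e-03 -2.60221687e-01  9.65547786e-01 -1.42001308e+02]
 [ 0.00000000e+00  0.00000000e+00  0.00000000e+00  1.00000000e+00]] {'t': 0.15, 'joint_pos': array([-1.46109761e+00,  2.21043183e-01,  1.52734732e+00,  2.36635146e-05,
        1.39470727e+00, -1.26086577e-01]), 'qvel': array([ 1.22073435e-03, -1.00051934e-03, -4.36518531e-03,  3.26917104e-04,
       -6.94267702e-06, -2.81031707e-04]), 'effort': array([ 4.69839561e-04, -4.97483897e+01, -3.89905179e+01, -1.79094436e-04,
        7.12136054e-03,  3.39561723e-05]), 'ee_pos': array([ 145.9648785 , -607.23813499,  230.4521853 ]), 'eef_rot': array([ 9.93058671e-01,  1.17617644e-01,  1.78131954e-05, -7.52439273e-04]), 'force': array([-0.52990091,  0.14096732, -0.08038175]), 'wrist_torque': array([0.03462895, 0.04261797, 0.04753132]), 'finger_force': 0.0, 'opening': 85.42210329389238}
```

View pics/top0.png

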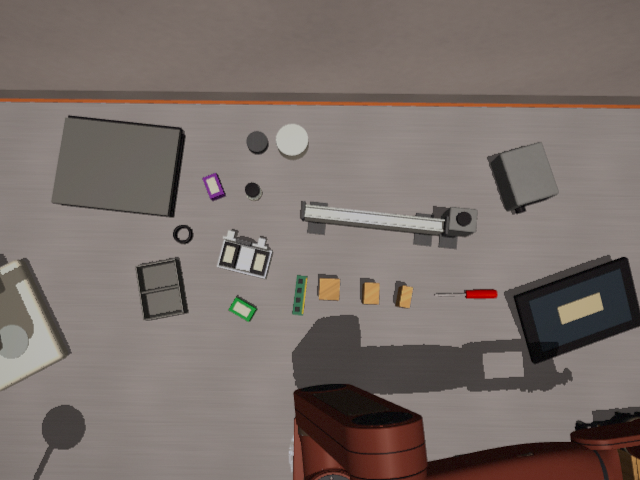

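View pics/side0.png

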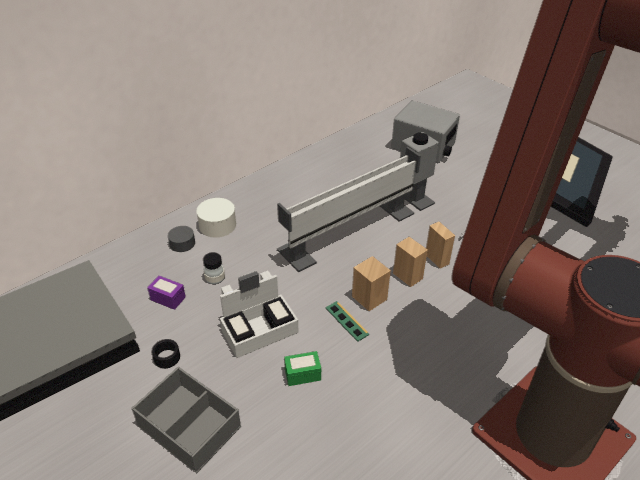

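The top view shows the carrier at (245,256), with three blocks at (329,289), (371,293) and (405,296) that look like wide, fit and thin. The rail runs from (305,213) to (443,224). The side view agrees with this. Next I'll enlarge crops.

```bash
python3 - <<'E'
from h import *
t=cv2.imread('pics/top0.png');s=cv2.imread('pics/side0.png')
def c(i,x,y,w,h,k): return cv2.resize(i[y:y+h,x:x+w],None,fx=k,fy=k,interpolation=cv2.INTER_CUBIC)
# mosaic A: 800x600, 400x300 tiles
A=np.vstack([np.hstack([c(t,210,225,80,60,5),c(t,315,270,100,75,4)]),np.hstack([c(s,210,265,100,75,4),c(s,345,215,133,100,3)[:300,:400].copy() if 0 else cv2.resize(c(s,345,215,120,100,3),(400,300))])])
cv2.imwrite('pics/A.png',A)
B=np.vstack([c(t,290,195,200,50,4),cv2.resize(s[120:270,265:465],(800,400))[:400]])
B=np.vstack([c(t,290,195,200,50,4),cv2.resize(s[120:270,265:465],(533,400))] ) if 0 else np.vstack([c(t,290,195,200,50,4),np.hstack([cv2.resize(s[130:270,265:445],(514,400)),np.zeros((400,286,3),np.uint8)])])
cv2.imwrite('pics/B.png',B)
E
```

```text
(no output)
```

View pics/A.png

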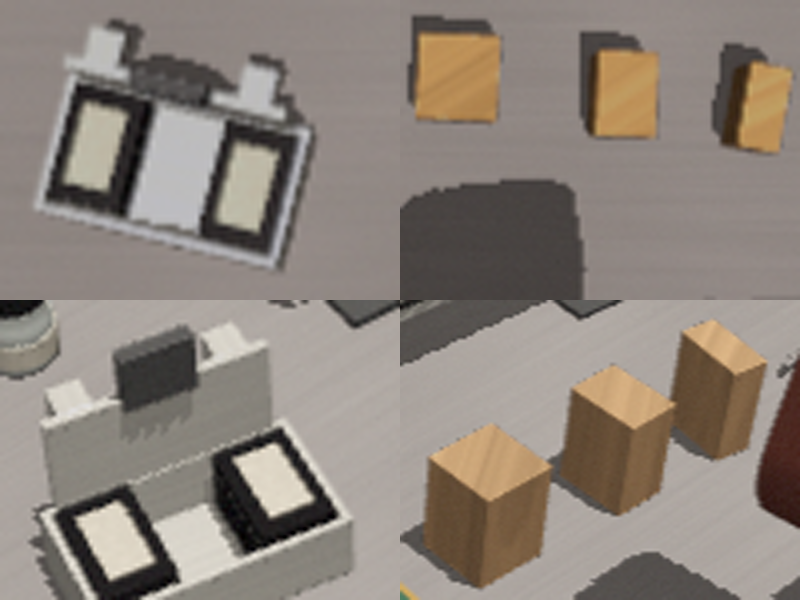

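View pics/B.png

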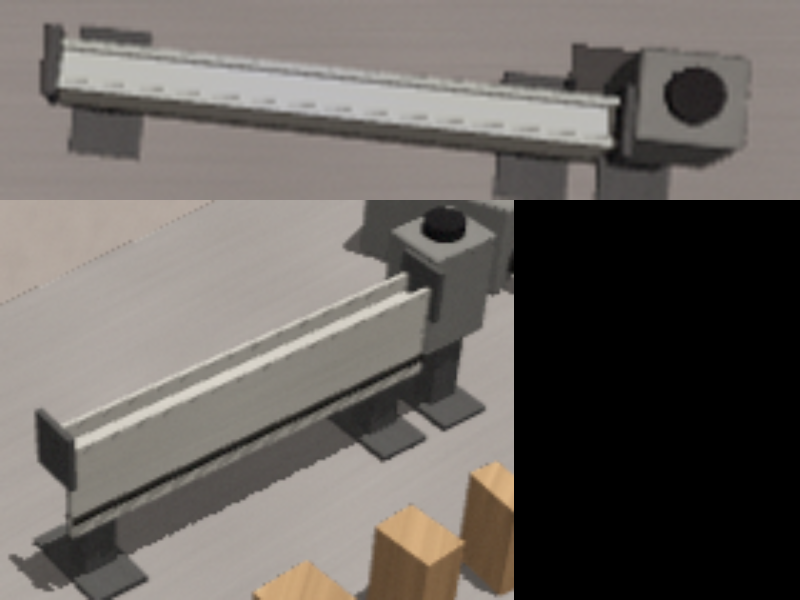

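The enlarged crops show the fit block's top corners, the carrier's rim and hooks, and the rail lip clearly enough to read. I'll triangulate them now.

```bash
python3 - <<'E'
from h import *
np.set_printoptions(precision=1,suppress=True)
t=ld('top0');s=ld('side0')
def m(d,X,Y,ox,oy,kx,ky,x0,y0): return (d,(X-ox+.5)/kx-.5+x0,(Y-oy+.5)/ky-.5+y0)
Tb=lambda x,y:m(t,x,y,400,0,4,4,315,270); Tc=lambda x,y:m(t,x,y,0,0,5,5,210,225)
Sc=lambda x,y:m(s,x,y,0,300,4,4,210,265); Sb=lambda x,y:m(s,x,y,400,300,10/3,3,345,215)
P=[tri(Tb(*a),Sb(*b)) for a,b in [((601,50),(570,401)),((658,53),(617,365)),((656,136),(675,403)),((593,134),(628,432))]]
for p in P:print('blk',*p)
print(np.mean([p[0] for p in P],0))
for n,a,b in [('rimL+x',(72,80),(42,512)),('rimR-x',(277,268),(352,517)),('hookL +y',(88,25),(48,390)),('hookL -y',(125,33),(80,380)),('hookR +y',(252,57),(205,335)),('hookR -y',(285,68),(237,322))]:print(n,*tri(Tc(*a),Sc(*b)))
Tr=lambda x,y:m(t,x,y,0,0,4,4,290,195); Sr=lambda x,y:m(s,x,y,0,200,514/180,400/140,265,130)
for n,a,b in [('lipL',(62,92),(75,443)),('lipR',(612,147),(430,290)),('rearL',(65,42),(65,425)),('rearR',(617,100),(405,275))]:print(n,*tri(Tr(*a),Sr(*b)),atz(*Tr(*a),146))
E
```

```text
blk [464.6 -83.9  73.7] [1.1, 1.1]
blk [ 461.3 -121.2   89.1] [0.2, 0.2]
blk [ 407.9 -119.    89.9] [1.1, 1.1]
blk [409.3 -77.5  86.6] [1.8, 1.8]
[ 435.8 -100.4   84.8]
rimL+x [575.9 301.1  43.6] [2.4, 2.4]
rimR-x [474.  186.2  40.6] [1.6, 1.6]
hookL +y [596.1 280.4 102.1] [1.0, 1.0]
hookL -y [593.3 262.2  98.4] [0.1, 0.1]
hookR +y [581.3 194.7  94.2] [0.5, 0.5]
hookR -y [575.9 177.4  96. ] [0.2, 0.2]
lipL [623.7  75.3 156.2] [2.0, 2.0] [624.   74.3 146. ]
lipR [ 592.6 -277.5  146.4] [0.5, 0.5] [ 592.3 -277.9  146. ]
rearL [652.   69.7 154.1] [4.2, 4.2] [656.5  72.9 146. ]
rearR [ 623.6 -281.6  143.4] [0.6, 0.6] [ 622.7 -281.4  146. ]
```

```bash
cat >> h.py <<'E'
def go(x,y,z,yaw,s=None):
    s=s or readout.get_state(); R0=Rot.from_quat(s['eef_rot'])
    best=None
    for k in (0,np.pi):
        R1=Rot.from_euler('z',yaw+k)*Rot.from_euler('x',np.pi); v=(R0.inv()*R1).as_rotvec()
        if best is None or np.linalg.norm(v)<np.linalg.norm(best): best=v
    d=R0.inv().apply(np.array([x,y,z])-s['ee_pos'])
    print('xyz',(d/30).round(2).tolist(),'rot',(np.degrees(best)/6).round(2).tolist(),'dist',round(float(np.linalg.norm(d))))
def st():
    s=readout.get_state(); R=Rot.from_quat(s['eef_rot']).as_matrix()
    print('t',s['t'],'ee',s['ee_pos'].round(1),'yaw',round(float(np.arctan2(R[1,0],R[0,0])),3),'tilt',R[:2,2].round(3),'F',s['force'].round(1),'open',round(float(s['opening']),1),'ff',round(float(s['finger_force']),1),'j6',s['joint_pos'].round(2)); return s
E
python3 -c "
from h import *
go(430,-100,230,-0.04)"
```

```text
xyz [13.16, -14.23, 0.04] rot [-0.01, -0.0, 2.63] dist 581
```

Request:
send_rows([
  {"xyz": [1.3, -1.4, 0], "rotation": [0, 0, 0.26]},
  {"xyz": [2.6, -2.8, 0], "rotation": [0, 0, 0.5]},
  {"xyz": [4.0, -4.3, 0], "rotation": [0, 0, 0.8]},
  {"xyz": [5.3, -5.7, 0], "rotation": [0, 0, 1.05]},
  {"xyz": [6.6, -7.1, 0], "rotation": [0, 0, 1.3]},
  {"xyz": [7.9, -8.5, 0], "rotation": [0, 0, 1.6]},
  {"xyz": [9.2, -10, 0], "rotation": [0, 0, 1.9]},
  {"xyz": [10.5, -11.4, 0], "rotation": [0, 0, 2.1]},
  {"xyz": [12, -12.9, 0], "rotation": [0, 0, 2.4]},
  {"xyz": [13.15, -14.2, 0], "rotation": [0, 0, 2.6]},
], gripper=0)

```text
t: 1.4
ee_pos: [430.8, -99.2, 231.4]
eef_rot: [1.0, -0.018, 0.0, 0.0]
force: [1.1, -0.1, -0.1]
opening: 85.4
finger_force: 0.0
```

```bash
python3 - <<'E'
from h import *
st(); d=snap('wrist','w1'); st()
E
```

```text
t 1.4 ee [430.8 -99.2 231.4] yaw -0.037 tilt [ 0.001 -0.   ] F [ 1.1 -0.1 -0.1] open 85.4 ff 0.0 j6 [-0.41 -0.23  1.98  0.    1.4   1.2 ]
t 1.45 ee [432.6 -94.2 231.3] yaw -0.034 tilt [0.002 0.004] F [-0.6  4.4  0.3] open 85.3 ff 0.0 j6 [-0.4  -0.23  1.98  0.    1.4   1.21]
```

View pics/w1.png

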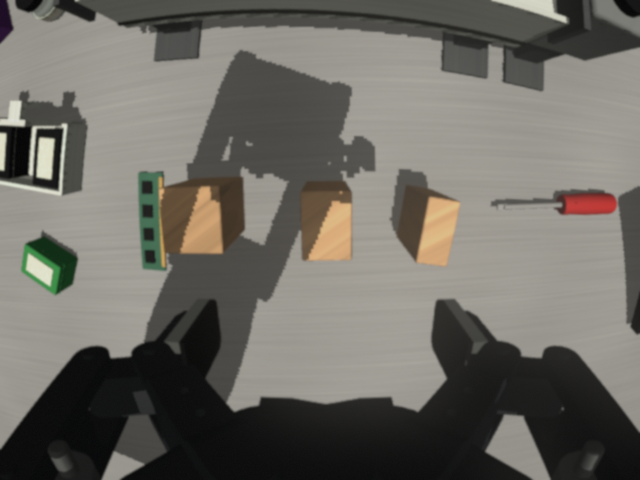

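The wrist view has the fit block in the middle, with top-face corners at about (304,191), (351,191), (352,259) and (305,261). The wide block is on the left and the thin one on the right.

```bash
python3 - <<'E'
from h import *
np.set_printoptions(precision=1,suppress=True)
w=ld('w1')
C=[(304,191),(351,191),(352,259),(305,261)]
P=[atz(w,*c,90) for c in C]; [print(p) for p in P]; print(np.mean(P,0),[np.linalg.norm(P[i]-P[i-1]) for i in range(4)])
t=ld('top0')
m=lambda X,Y:(t,(X-400+.5)/4-.5+315,(Y+.5)/4-.5+270)
for c,a in zip(C,[(601,50),(658,53),(656,136),(593,134)]): print(tri((w,*c),m(*a)),atz(*m(*a),90))
E
```

```text
[464.  -83.4  90. ]
[ 462.7 -119.4   90. ]
[ 408.2 -119.    90. ]
[408.  -81.4  90. ]
[ 435.7 -100.8   90. ] [np.float64(56.06770414277574), np.float64(36.00570027984139), np.float64(54.45077217737632), np.float64(37.61851201684216)]
(array([463.4, -83.4,  86.1]), [0.3, 0.3]) [462.9 -83.4  90. ]
(array([ 461.8, -120.6,   84. ]), [0.9, 0.9]) [ 461.4 -120.9   90. ]
(array([ 407.1, -119.6,   86.6]), [0.4, 0.4]) [ 407.1 -119.7   90. ]
(array([407.4, -79.9,  86.4]), [1.4, 1.4]) [407.9 -78.4  90. ]
```

```bash
python3 -c "
from h import *
st();go(435.5,-100.5,60,-0.035)"
```

```text
t 1.45 ee [432.6 -94.2 231.3] yaw -0.034 tilt [0.002 0.004] F [-0.6  4.4  0.3] open 85.3 ff 0.0 j6 [-0.4  -0.23  1.98  0.    1.4   1.21]
xyz [0.09, 0.23, 5.71] rot [-0.04, -0.02, 0.01] dist 171
```

Request:
send_rows([
  {"xyz": [0.18, -0.03, 0.4], "rotation": [0, 0, 0]},
  {"xyz": [0.18, -0.03, 1.2], "rotation": [0, 0, 0]},
  {"xyz": [0.18, -0.03, 2.2], "rotation": [0, 0, 0]},
  {"xyz": [0.18, -0.03, 3.2], "rotation": [0, 0, 0]},
  {"xyz": [0.18, -0.03, 4.2], "rotation": [0, 0, 0]},
  {"xyz": [0.18, -0.03, 5.0], "rotation": [0, 0, 0]},
  {"xyz": [0.18, -0.03, 5.5], "rotation": [0, 0, 0]},
  {"xyz": [0.18, -0.03, 5.7], "rotation": [0, 0, 0]},
  {"xyz": [0.18, -0.03, 5.7], "rotation": [0, 0, 0]},
  {"xyz": [0.18, -0.03, 5.7], "rotation": [0, 0, 0]},
], gripper=0)

```text
t: 2.7
ee_pos: [436.3, -101.0, 61.2]
eef_rot: [1.0, -0.018, 0.001, 0.0]
force: [0.5, -1.0, -0.3]
opening: 85.5
finger_force: 0.0
```

```bash
python3 -c "
from h import *
st()"
```

```text
t 2.7 ee [ 436.3 -101.    61.2] yaw -0.037 tilt [ 0.002 -0.001] F [ 0.5 -1.  -0.3] open 85.5 ff 0.0 j6 [-0.4  -0.    2.12 -0.    1.03  1.2 ]
```

Close on the block and wait, then lift.

Request:
send_rows([
  {"xyz": [0, 0, 0], "rotation": [0, 0, 0]},
  {"xyz": [0, 0, 0], "rotation": [0, 0, 0]},
  {"xyz": [0, 0, 0], "rotation": [0, 0, 0]},
  {"xyz": [0, 0, 0], "rotation": [0, 0, 0]},
  {"xyz": [0, 0, 0], "rotation": [0, 0, 0]},
  {"xyz": [0, 0, 0], "rotation": [0, 0, 0]},
  {"xyz": [0, 0, 0], "rotation": [0, 0, 0]},
  {"xyz": [0, 0, 0], "rotation": [0, 0, 0]},
  {"xyz": [0, 0, 0], "rotation": [0, 0, 0]},
  {"xyz": [0, 0, 0], "rotation": [0, 0, 0]},
], gripper=1, squeeze=30)

```text
t: 3.95
ee_pos: [435.9, -100.7, 60.7]
eef_rot: [1.0, -0.018, 0.0, 0.0]
force: [-0.9, 0.6, 4.7]
opening: 39.4
finger_force: 32.5
```

```bash
python3 -c "
from h import *
st();go(436,-101,235,-0.037); go(520,215,235,-0.19)"
```

```text
t 3.95 ee [ 435.9 -100.7   60.7] yaw -0.036 tilt [ 0.001 -0.   ] F [-0.9  0.6  4.7] open 39.4 ff 32.5 j6 [-0.4  -0.    2.12  0.    1.03  1.2 ]
xyz [0.01, 0.01, -5.81] rot [0.0, -0.01, 0.01] dist 174
xyz [2.42, -10.62, -5.81] rot [0.0, -0.01, 1.47] dist 370
```

Request:
send_rows([
  {"xyz": [0, 0, -0.2], "rotation": [0, 0, 0]},
  {"xyz": [0, 0, -0.7], "rotation": [0, 0, 0]},
  {"xyz": [0, 0, -1.5], "rotation": [0, 0, 0]},
  {"xyz": [0, 0, -2.5], "rotation": [0, 0, 0]},
  {"xyz": [0, 0, -3.5], "rotation": [0, 0, 0]},
  {"xyz": [0, 0, -4.5], "rotation": [0, 0, 0]},
  {"xyz": [0, -0.3, -5.2], "rotation": [0, 0, 0]},
  {"xyz": [0, -1.0, -5.8], "rotation": [0, 0, 0.1]},
  {"xyz": [0, -2.0, -5.8], "rotation": [0, 0, 0.2]},
  {"xyz": [0, -3.0, -5.8], "rotation": [0, 0, 0.3]},
])

```text
t: 5.2
ee_pos: [438.9, -10.0, 235.6]
eef_rot: [0.999, -0.034, 0.001, 0.0]
force: [0.3, 0.6, -0.0]
opening: 39.7
finger_force: 31.8
```

```bash
python3 -c "
from h import *
st();go(440,253,235,-0.19)"
```

```text
t 5.2 ee [438.9 -10.  235.6] yaw -0.069 tilt [ 0.002 -0.   ] F [ 0.3  0.6 -0. ] open 39.7 ff 31.8 j6 [-0.2  -0.25  1.98 -0.    1.41  1.44]
xyz [-0.57, -8.75, 0.02] rot [0.0, -0.02, 1.16] dist 263
```

Request:
send_rows([
  {"xyz": [-0.1, -1.2, 0], "rotation": [0, 0, 0.2]},
  {"xyz": [-0.2, -2.4, 0], "rotation": [0, 0, 0.3]},
  {"xyz": [-0.2, -3.7, 0], "rotation": [0, 0, 0.5]},
  {"xyz": [-0.3, -5.0, 0], "rotation": [0, 0, 0.7]},
  {"xyz": [-0.4, -6.3, 0], "rotation": [0, 0, 0.9]},
  {"xyz": [-0.5, -7.5, 0], "rotation": [0, 0, 1.0]},
  {"xyz": [-0.6, -8.4, 0], "rotation": [0, 0, 1.1]},
  {"xyz": [-0.6, -8.8, 0], "rotation": [0, 0, 1.16]},
  {"xyz": [-0.6, -8.8, 0], "rotation": [0, 0, 1.16]},
  {"xyz": [-0.6, -8.8, 0], "rotation": [0, 0, 1.16]},
])

```text
t: 6.45
ee_pos: [438.9, 253.1, 234.4]
eef_rot: [0.995, -0.095, 0.0, 0.0]
force: [-0.6, 0.4, -1.3]
opening: 39.7
finger_force: 31.8
```

```bash
python3 - <<'E'
from h import *
snap('wrist','w2'); st()
i=cv2.imread('pics/w2.png'); cv2.imwrite('pics/w2c.png',cv2.resize(i[20:470,100:540],(782,600)[:2] if 0 else (587,600),interpolation=cv2.INTER_CUBIC))
E
```

```text
t 6.5 ee [438.9 253.  234.4] yaw -0.19 tilt [-0. -0.] F [-0.5 -0.7  0.4] open 39.7 ff 31.8 j6 [ 0.37 -0.07  1.83 -0.    1.38  2.13]
```

View pics/w2.png

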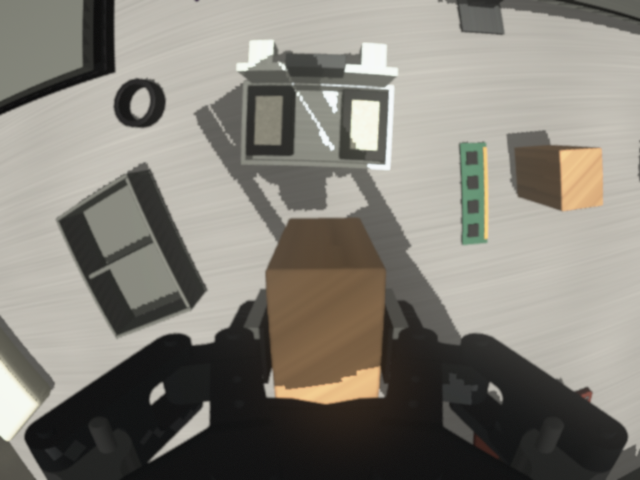

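The wrist view shows the carrier below and the held block. The hook ends are near (249..274,41) and (362..386,44), and the case inner edges at x≈295 and x≈342. I'll enlarge it once for sub-pixel edges.

```bash
python3 - <<'E'
from h import *
i=cv2.imread('pics/w2.png'); cv2.imwrite('pics/w2c.png',cv2.resize(i[35:175,230:400],None,fx=4,fy=4,interpolation=cv2.INTER_CUBIC))
E
```

```text
(no output)
```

View pics/w2c.png

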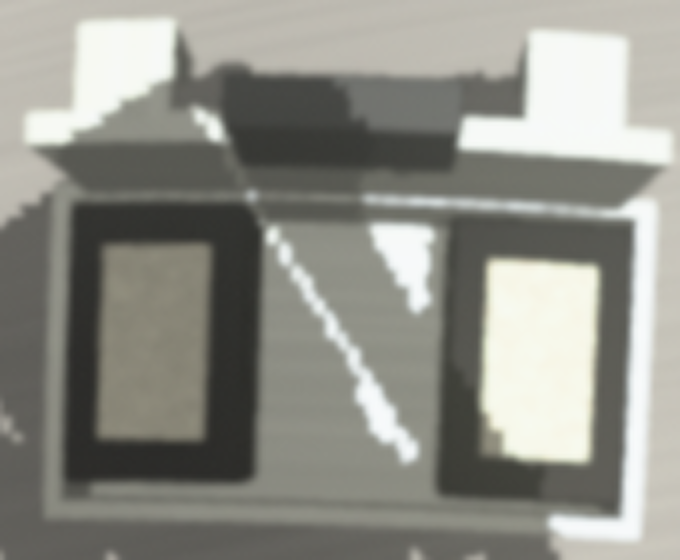

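```bash
python3 - <<'E'
from h import *
from scipy.optimize import least_squares
np.set_printoptions(precision=1,suppress=True)
w=ld('w2'); c=lambda X,Y:((X+.5)/4-.5+230,(Y+.5)/4-.5+35)
M=[((60,51,100),(78,22)),((60,33,100),(175,18)),((60,-33,100),(530,30)),((60,-51,100),(628,37)),((36,60,100),(28,145)),((36,-60,100),(671,162)),((42,60,100),(28,112)),((42,-60,100),(673,128)),((-39,68,40),(45,518)),((-39,-68,40),(637,540)),((32,20,130),(240,128)),((32,-20,130),(457,135))]
def res(p,full=False):
    a=Rot.from_euler('z',p[2]); o=[]
    for X,u in M:
        Xw=a.apply(X)+[p[0],p[1],0]; o.append((atz(w,*c(*u),X[2])-Xw)[:2])
    return np.array(o) if full else np.ravel(o)
s=least_squares(res,[528,240,-.19],loss='soft_l1'); print(s.x); print(res(s.x,True))
iv=Rot.from_euler('z',-s.x[2])
L=lambda P:iv.apply(P-np.r_[s.x[:2],0])
print('case edges in carrier')
for u in [(262,205),(253,480),(447,220),(437,493)]: print(L(atz(w,*c(*u),44)))
# heights: hooks triangulated with top view
t=ld('top0'); T=lambda X,Y:(t,(X+.5)/5-.5+210,(Y+.5)/5-.5+225)
for a,b in [((78,22),(88,25)),((628,37),(285,68)),((45,518),(37,208)),((637,540),(277,268))]: print(tri((w,*c(*a)),T(*b)))
# block in hand, bottom edge & top edge of +x face, in tool frame offset
tip=[(288,218,-60.5),(365,220,-60.5),(267,268,29.5),(384,268.5,29.5)]
for u,v,dz in tip:
    P=atz(w,u,v,w['ee'][2]+dz); print('blk tool',Rot.from_quat(w['q']).inv().apply(P-w['ee']))
E
```

```text
[527.1 244.8  -0.2]
[[ 0.1  0.4]
 [ 0.3 -0.1]
 [-0.   0.2]
 [ 0.1 -0.2]
 [-0.5 -0.2]
 [ 0.   0. ]
 [ 0.2 -0. ]
 [ 0.7 -0.3]
 [ 0.1 -0.2]
 [-0.1  0.8]
 [-1.  -3.1]
 [-0.1  1.2]]
case edges in carrier
[32.8 20.  44. ]
[-29.4  19.8  44. ]
[ 30.7 -20.9  44. ]
[-30.9 -21.2  44. ]
(array([596.9, 281.2, 101.1]), [0.1, 0.1])
(array([577.1, 178.3,  86.8]), [0.2, 0.2])
(array([504. , 315.9,  51.5]), [1.3, 1.3])
(array([473. , 186.4,  29.7]), [0.4, 0.4])
blk tool [ 26.9 -21.5  60.5]
blk tool [25.8 21.4 60.5]
blk tool [ 27.9 -19.5 -29.5]
blk tool [ 27.7  18.2 -29.5]
```

```bash
python3 - <<'E'
from h import *
from math import *
# refit yaw precisely
yaw=None
P=[(60,51),(60,-51)]
import numpy as np
w=ld('w2'); c=lambda X,Y:((X+.5)/4-.5+230,(Y+.5)/4-.5+35)
q=lambda X,Y,z:atz(w,*c(X,Y),z)
for a,b,z in [((78,22),(628,37),100),((28,145),(671,162),100),((28,112),(673,128),100),((45,518),(637,540),40)]:
    d=q(*a,z)-q(*b,z); print(atan2(-d[0],d[1]), np.hypot(*d[:2]))
y=-0.192
R=Rot.from_euler('z',y)
p=R.apply([-1,0.4,0])+[527.1,244.8,0]; print(p)
for u in [(262,205),(253,480),(447,220),(437,493)]: print(R.inv().apply(q(*u,4)-[527.1,244.8,0]).round(1))
st();go(p[0],p[1],234.4,y)
E
```

```text
-0.22817806873706575 102.58994514306764
-0.22582292198479217 119.65000209558868
-0.22446527014444317 120.18098750875019
-0.23231934177236044 135.08526177657
[526.19470446 245.38347235   0.        ]
[40.2 21.9  4. ]
[-29.4  24.3   4. ]
[ 36.2 -23.7   4. ]
[-32.8 -21.5   4. ]
t 6.5 ee [438.9 253.  234.4] yaw -0.19 tilt [-0. -0.] F [-0.5 -0.7  0.4] open 39.7 ff 31.8 j6 [ 0.37 -0.07  1.83 -0.    1.38  2.13]
xyz [2.91, -0.3, -0.0] rot [0.0, -0.0, 0.02] dist 88
```

```bash
python3 -c "
from h import *
go(526.2,245.3,234.4,-.227);go(526.2,245.3,115,-.227)"
```

```text
xyz [2.91, -0.3, -0.0] rot [0.0, -0.0, 0.35] dist 88
xyz [2.91, -0.3, 3.98] rot [0.0, -0.0, 0.35] dist 148
```

Request:
send_rows([
  {"xyz": [0.5, -0.05, 0], "rotation": [0, 0, 0.1]},
  {"xyz": [1.2, -0.1, 0], "rotation": [0, 0, 0.2]},
  {"xyz": [2.0, -0.2, 0], "rotation": [0, 0, 0.3]},
  {"xyz": [2.6, -0.3, 0], "rotation": [0, 0, 0.35]},
  {"xyz": [2.91, -0.3, 0.3], "rotation": [0, 0, 0.35]},
  {"xyz": [2.91, -0.3, 1.2], "rotation": [0, 0, 0.35]},
  {"xyz": [2.91, -0.3, 2.2], "rotation": [0, 0, 0.35]},
  {"xyz": [2.91, -0.3, 3.1], "rotation": [0, 0, 0.35]},
  {"xyz": [2.91, -0.3, 3.8], "rotation": [0, 0, 0.35]},
  {"xyz": [2.91, -0.3, 4.0], "rotation": [0, 0, 0.35]},
])

```text
t: 7.75
ee_pos: [524.8, 245.5, 111.9]
eef_rot: [0.994, -0.113, -0.002, 0.001]
force: [0.9, -0.2, -0.6]
opening: 39.6
finger_force: 31.8
```

Request:
send_rows([
  {"xyz": [0, 0, 0], "rotation": [0, 0, 0]},
  {"xyz": [0, 0, 0], "rotation": [0, 0, 0]},
  {"xyz": [0, 0, 0], "rotation": [0, 0, 0]},
  {"xyz": [0, 0, 0], "rotation": [0, 0, 0]},
  {"xyz": [0, 0, 0], "rotation": [0, 0, 0]},
  {"xyz": [0, 0, 0], "rotation": [0, 0, 0]},
  {"xyz": [0, 0, 0], "rotation": [0, 0, 0]},
  {"xyz": [0, 0, 0], "rotation": [0, 0, 0]},
  {"xyz": [0, 0, 0], "rotation": [0, 0, 0]},
  {"xyz": [0, 0, 0], "rotation": [0, 0, 0]},
])

```text
t: 9.0
ee_pos: [526.2, 246.4, 114.3]
eef_rot: [0.994, -0.113, 0.0, 0.0]
force: [0.1, -0.1, -2.3]
opening: 39.6
finger_force: 31.8
```

```bash
python3 - <<'E'
from h import *
st();go(526.2,245.3,64.5,-.227)
snap('wrist','w3'); snap('side','s3')
a=cv2.imread('pics/w3.png')[60:360,160:480]; b=cv2.resize(cv2.imread('pics/s3.png')[255:360,205:311],(320,317),interpolation=cv2.INTER_CUBIC)[:300]
cv2.imwrite('pics/m3.png',np.hstack([a,b]))
E
```

```text
t 9.0 ee [526.2 246.4 114.3] yaw -0.226 tilt [ 0. -0.] F [ 0.1 -0.1 -2.3] open 39.6 ff 31.8 j6 [ 0.3   0.23  1.75 -0.    1.17  2.1 ]
xyz [0.01, 0.03, 1.66] rot [0.0, -0.0, 0.01] dist 50
```

View pics/m3.png

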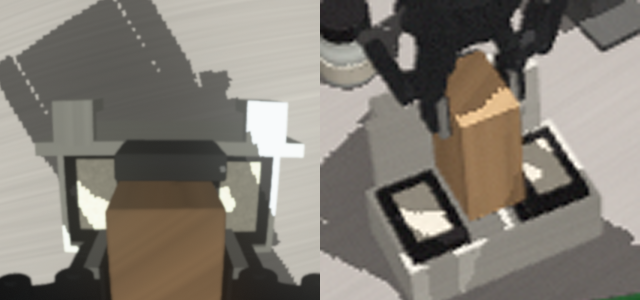

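Block hangs centred above the gap (wrist block edges symmetric between the cases; side view agrees). Lower it.

Request:
send_rows([
  {"xyz": [0, 0.03, 0.1], "rotation": [0, 0, 0]},
  {"xyz": [0, 0.03, 0.3], "rotation": [0, 0, 0]},
  {"xyz": [0, 0.03, 0.5], "rotation": [0, 0, 0]},
  {"xyz": [0, 0.03, 0.7], "rotation": [0, 0, 0]},
  {"xyz": [0, 0.03, 0.9], "rotation": [0, 0, 0]},
  {"xyz": [0, 0.03, 1.1], "rotation": [0, 0, 0]},
  {"xyz": [0, 0.03, 1.3], "rotation": [0, 0, 0]},
  {"xyz": [0, 0.03, 1.45], "rotation": [0, 0, 0]},
  {"xyz": [0, 0.03, 1.55], "rotation": [0, 0, 0]},
  {"xyz": [0, 0.03, 1.55], "rotation": [0, 0, 0]},
])

```text
t: 10.35
ee_pos: [525.8, 245.4, 67.6]
eef_rot: [0.994, -0.113, -0.0, 0.0]
force: [-0.1, -0.5, -0.8]
opening: 39.4
finger_force: 31.8
```

```bash
python3 -c "
from h import *
st()"
```

```text
t 10.35 ee [525.8 245.4  67.6] yaw -0.226 tilt [-0. -0.] F [-0.1 -0.5 -0.8] open 39.4 ff 31.8 j6 [0.3  0.29 1.77 0.   1.08 2.1 ]
```

Request:
send_rows([
  {"xyz": [0, 0, 0.02], "rotation": [0, 0, 0]},
  {"xyz": [0, 0, 0.04], "rotation": [0, 0, 0]},
  {"xyz": [0, 0, 0.06], "rotation": [0, 0, 0]},
  {"xyz": [0, 0, 0.08], "rotation": [0, 0, 0]},
  {"xyz": [0, 0, 0.1], "rotation": [0, 0, 0]},
  {"xyz": [0, 0, 0.1], "rotation": [0, 0, 0]},
  {"xyz": [0, 0, 0.1], "rotation": [0, 0, 0]},
  {"xyz": [0, 0, 0.1], "rotation": [0, 0, 0]},
  {"xyz": [0, 0, 0.1], "rotation": [0, 0, 0]},
  {"xyz": [0, 0, 0.1], "rotation": [0, 0, 0]},
])

```text
t: 11.6
ee_pos: [525.9, 245.5, 64.8]
eef_rot: [0.994, -0.113, -0.0, 0.0]
force: [-0.4, 0.5, -0.7]
opening: 39.8
finger_force: 31.8
```

Request:
send_rows([
  {"xyz": [0, 0, 0.01], "rotation": [0, 0, 0]},
  {"xyz": [0, 0, 0.02], "rotation": [0, 0, 0]},
  {"xyz": [0, 0, 0.03], "rotation": [0, 0, 0]},
  {"xyz": [0, 0, 0.03], "rotation": [0, 0, 0]},
  {"xyz": [0, 0, 0.03], "rotation": [0, 0, 0]},
  {"xyz": [0, 0, 0.03], "rotation": [0, 0, 0]},
  {"xyz": [0, 0, 0.03], "rotation": [0, 0, 0]},
  {"xyz": [0, 0, 0.03], "rotation": [0, 0, 0]},
  {"xyz": [0, 0, 0.03], "rotation": [0, 0, 0]},
  {"xyz": [0, 0, 0.03], "rotation": [0, 0, 0]},
])

```text
t: 12.85
ee_pos: [526.1, 245.5, 64.7]
eef_rot: [0.994, -0.113, 0.0, 0.0]
force: [-1.4, -0.8, 6.6]
opening: 39.7
finger_force: 32.2
```

Request:
send_rows([
  {"xyz": [0, 0, 0], "rotation": [0, 0, 0]},
  {"xyz": [0, 0, 0], "rotation": [0, 0, 0]},
  {"xyz": [0, 0, 0], "rotation": [0, 0, 0]},
  {"xyz": [0, 0, 0], "rotation": [0, 0, 0]},
  {"xyz": [0, 0, 0], "rotation": [0, 0, 0]},
  {"xyz": [0, 0, 0], "rotation": [0, 0, 0]},
  {"xyz": [0, 0, 0], "rotation": [0, 0, 0]},
  {"xyz": [0, 0, 0], "rotation": [0, 0, 0]},
  {"xyz": [0, 0, 0], "rotation": [0, 0, 0]},
  {"xyz": [0, 0, 0], "rotation": [0, 0, 0]},
], gripper=0.1)

```text
t: 14.1
ee_pos: [526.0, 245.5, 63.9]
eef_rot: [0.994, -0.113, -0.0, -0.0]
force: [0.2, -0.1, 1.3]
opening: 77.0
finger_force: 0.0
```

```bash
python3 -c "
from h import *
st()"
```

```text
t 14.1 ee [526.  245.5  63.9] yaw -0.226 tilt [-0.  0.] F [ 0.2 -0.1  1.3] open 77.0 ff 0.0 j6 [0.3  0.29 1.78 0.   1.07 2.1 ]
```

```bash
python3 -c "
from h import *
go(563.1,236.5,205,1.344)"
```

```text
xyz [1.27, 0.01, -4.7] rot [-0.0, -0.0, -14.99] dist 146
```

Request:
send_rows([
  {"xyz": [0, 0, -0.3], "rotation": [0, 0, 0]},
  {"xyz": [0, 0, -1.0], "rotation": [0, 0, 0]},
  {"xyz": [0, 0, -2.0], "rotation": [0, 0, 0]},
  {"xyz": [0, 0, -3.2], "rotation": [0, 0, 0]},
  {"xyz": [0, 0, -4.4], "rotation": [0, 0, 0]},
  {"xyz": [0, 0, -5.0], "rotation": [0, 0, -1.5]},
  {"xyz": [0, 0, -5.0], "rotation": [0, 0, -3.0]},
  {"xyz": [0, 0, -5.0], "rotation": [0, 0, -4.5]},
  {"xyz": [0, 0, -5.0], "rotation": [0, 0, -6.0]},
  {"xyz": [0, 0, -5.0], "rotation": [0, 0, -7.5]},
])

```text
t: 15.35
ee_pos: [526.1, 245.5, 214.7]
eef_rot: [0.96, 0.279, 0.0, -0.0]
force: [0.8, -0.2, 0.1]
opening: 76.9
finger_force: 0.0
```

```bash
python3 -c "
from h import *
st();go(563.1,236.5,205,1.344)"
```

```text
t 15.35 ee [526.1 245.5 214.7] yaw 0.565 tilt [0.001 0.   ] F [ 0.8 -0.2  0.1] open 76.9 ff 0.0 j6 [0.3  0.13 1.66 0.   1.35 1.31]
xyz [0.88, 0.91, 0.33] rot [0.01, -0.01, -7.44] dist 39
```

Request:
send_rows([
  {"xyz": [0.1, 0.1, 0], "rotation": [0, 0, -1.4]},
  {"xyz": [0.3, 0.3, 0.1], "rotation": [0, 0, -2.9]},
  {"xyz": [0.5, 0.5, 0.2], "rotation": [0, 0, -4.4]},
  {"xyz": [0.7, 0.7, 0.3], "rotation": [0, 0, -5.9]},
  {"xyz": [0.88, 0.9, 0.3], "rotation": [0, 0, -7.0]},
  {"xyz": [0.88, 0.91, 0.33], "rotation": [0, 0, -7.45]},
  {"xyz": [0.88, 0.91, 0.33], "rotation": [0, 0, -7.45]},
  {"xyz": [0.88, 0.91, 0.33], "rotation": [0, 0, -7.45]},
  {"xyz": [0.88, 0.91, 0.33], "rotation": [0, 0, -7.45]},
  {"xyz": [0.88, 0.91, 0.33], "rotation": [0, 0, -7.45]},
], gripper=0.3)

```text
t: 16.6
ee_pos: [562.8, 236.4, 204.1]
eef_rot: [0.784, 0.621, 0.0, 0.0]
force: [0.2, 0.2, 0.1]
opening: 59.9
finger_force: 0.0
```

```bash
python3 - <<'E'
from h import *
st();go(563.1,236.5,103,1.344)
snap('wrist','w4'); snap('side','s4'); snap('top','t4')
s=cv2.imread('pics/s4.png'); a=cv2.imread('pics/w4.png')[60:460,120:560]
b=cv2.resize(s[255:355,205:305],(360,360),interpolation=cv2.INTER_CUBIC)
cv2.imwrite('pics/m4.png',np.hstack([a,np.vstack([b,np.zeros((40,360,3),np.uint8)])]))
E
```

```text
t 16.6 ee [562.8 236.4 204.1] yaw 1.339 tilt [0. 0.] F [0.2 0.2 0.1] open 59.9 ff 0.0 j6 [0.27 0.21 1.6  0.   1.34 0.5 ]
xyz [0.01, 0.01, 3.37] rot [0.0, -0.0, -0.04] dist 101
```

View pics/m4.png

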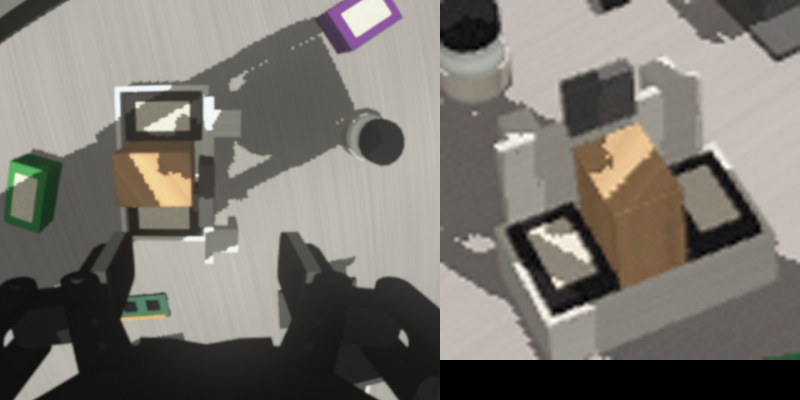

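The block stands upright in the gap. The dark tab appears at crop (199..214,155..198). I'll check the tab position from this view against the fit.

```bash
python3 - <<'E'
from h import *
w=ld('w4');R=Rot.from_euler('z',-.227)
for n,u,z in [('hk',(240,111),100),('hk',(240,136),100),('hk',(237,219),100),('hk',(236,251),100),('tab',(199,155),130),('tab',(199,198),130),('tab',(214,155),130),('tab',(214,198),130),('rim',(115,87),40),('blk',(115,150),94),('blk',(114,205),94),('blk',(193,207),94),('blk',(192,152),94)]:
    P=atz(w,u[0]+120,u[1]+60,z); print(n,R.inv().apply(P-[527.1,244.8,0]).round(1))
t=ld('t4')
E
```

```text
hk [ 59.7  50.4 100. ]
hk [ 59.8  33.6 100. ]
hk [ 58.7 -25.2 100. ]
hk [ 58.6 -50.3 100. ]
tab [ 32.9  26.4 130. ]
tab [ 32.6  -0.2 130. ]
tab [ 41.7  26.3 130. ]
tab [ 41.7  -0.3 130. ]
rim [-38.1  68.2  40. ]
blk [-26.7  24.   94. ]
blk [-30.2 -16.5  94. ]
blk [ 27.6 -18.   94. ]
blk [27.4 21.8 94. ]
```

Request:
send_rows([
  {"xyz": [0.01, 0.01, 0.4], "rotation": [0, 0, 0]},
  {"xyz": [0.01, 0.01, 1.0], "rotation": [0, 0, 0]},
  {"xyz": [0.01, 0.01, 1.6], "rotation": [0, 0, 0]},
  {"xyz": [0.01, 0.01, 2.2], "rotation": [0, 0, 0]},
  {"xyz": [0.01, 0.01, 2.7], "rotation": [0, 0, 0]},
  {"xyz": [0.01, 0.01, 3.1], "rotation": [0, 0, 0]},
  {"xyz": [0.01, 0.01, 3.3], "rotation": [0, 0, 0]},
  {"xyz": [0.01, 0.01, 3.33], "rotation": [0, 0, 0]},
  {"xyz": [0.01, 0.01, 3.33], "rotation": [0, 0, 0]},
  {"xyz": [0.01, 0.01, 3.33], "rotation": [0, 0, 0]},
])

```text
t: 18.0
ee_pos: [563.7, 236.7, 104.9]
eef_rot: [0.784, 0.621, 0.001, 0.0]
force: [0.3, 0.6, -0.1]
opening: 59.8
finger_force: 0.0
```

Request:
send_rows([
  {"xyz": [0, 0, 0], "rotation": [0, 0, 0]},
  {"xyz": [0, 0, 0], "rotation": [0, 0, 0]},
  {"xyz": [0, 0, 0], "rotation": [0, 0, 0]},
  {"xyz": [0, 0, 0], "rotation": [0, 0, 0]},
  {"xyz": [0, 0, 0], "rotation": [0, 0, 0]},
  {"xyz": [0, 0, 0], "rotation": [0, 0, 0]},
  {"xyz": [0, 0, 0], "rotation": [0, 0, 0]},
  {"xyz": [0, 0, 0], "rotation": [0, 0, 0]},
  {"xyz": [0, 0, 0], "rotation": [0, 0, 0]},
  {"xyz": [0, 0, 0], "rotation": [0, 0, 0]},
], gripper=1, squeeze=45)

```text
t: 19.25
ee_pos: [563.5, 236.6, 104.3]
eef_rot: [0.784, 0.621, 0.0, 0.0]
force: [1.7, -0.5, 1.5]
opening: 9.4
finger_force: 44.5
```

```bash
python3 -c "
from h import *
st()"
```

```text
t 19.25 ee [563.5 236.6 104.3] yaw 1.34 tilt [0.001 0.   ] F [ 1.7 -0.5  1.5] open 9.4 ff 44.5 j6 [ 0.27  0.31  1.67 -0.    1.16  0.5 ]
```

Request:
send_rows([
  {"xyz": [0, 0, -0.05], "rotation": [0, 0, 0]},
  {"xyz": [0, 0, -0.15], "rotation": [0, 0, 0]},
  {"xyz": [0, 0, -0.35], "rotation": [0, 0, 0]},
  {"xyz": [0, 0, -0.7], "rotation": [0, 0, 0]},
  {"xyz": [0, 0, -1.2], "rotation": [0, 0, 0]},
  {"xyz": [0, 0, -1.8], "rotation": [0, 0, 0]},
  {"xyz": [0, 0, -2.4], "rotation": [0, 0, 0]},
  {"xyz": [0, 0, -3.0], "rotation": [0, 0, 0]},
  {"xyz": [0, 0, -3.5], "rotation": [0, 0, 0]},
  {"xyz": [0, 0, -3.7], "rotation": [0, 0, 0]},
])

```text
t: 20.5
ee_pos: [563.8, 236.7, 216.8]
eef_rot: [0.784, 0.621, 0.001, 0.0]
force: [0.4, -0.9, -4.0]
opening: 9.3
finger_force: 43.8
```

```bash
python3 -c "
from h import *
s=st();print(s['wrist_torque']);go(568.6,-100,214,1.481)"
```

```text
t 20.5 ee [563.8 236.7 216.8] yaw 1.34 tilt [0.002 0.001] F [ 0.4 -0.9 -4. ] open 9.3 ff 43.8 j6 [ 0.27  0.2   1.58 -0.    1.36  0.5 ]
[-0.06033927 -0.10579223  0.00348033]
xyz [-10.89, 2.73, 0.09] rot [0.02, -0.01, -1.35] dist 337
```

Request:
send_rows([
  {"xyz": [-0.2, 0.05, 0], "rotation": [0, 0, 0]},
  {"xyz": [-0.6, 0.15, 0], "rotation": [0, 0, -0.1]},
  {"xyz": [-1.2, 0.3, 0], "rotation": [0, 0, -0.15]},
  {"xyz": [-2.0, 0.5, 0], "rotation": [0, 0, -0.25]},
  {"xyz": [-2.9, 0.73, 0], "rotation": [0, 0, -0.36]},
  {"xyz": [-3.8, 0.95, 0], "rotation": [0, 0, -0.47]},
  {"xyz": [-4.7, 1.18, 0], "rotation": [0, 0, -0.58]},
  {"xyz": [-5.5, 1.38, 0], "rotation": [0, 0, -0.68]},
  {"xyz": [-6.1, 1.53, 0], "rotation": [0, 0, -0.76]},
  {"xyz": [-6.5, 1.63, 0], "rotation": [0, 0, -0.8]},
])

```text
t: 21.75
ee_pos: [565.7, 33.6, 214.7]
eef_rot: [0.758, 0.653, -0.0, -0.0]
force: [-0.7, 0.4, -3.1]
opening: 9.4
finger_force: 43.8
```

```bash
python3 -c "
from h import *
s=st();go(568.6,-100,214,1.481)"
```

```text
t 21.75 ee [565.7  33.6 214.7] yaw 1.422 tilt [-0.001 -0.   ] F [-0.7  0.4 -3.1] open 9.4 ff 43.8 j6 [-0.08  0.09  1.7  -0.    1.35  0.07]
xyz [-4.39, 0.76, 0.02] rot [-0.01, 0.0, -0.56] dist 134
```

Request:
send_rows([
  {"xyz": [-0.4, 0.07, 0], "rotation": [0, 0, -0.05]},
  {"xyz": [-1.0, 0.17, 0], "rotation": [0, 0, -0.13]},
  {"xyz": [-1.7, 0.3, 0], "rotation": [0, 0, -0.22]},
  {"xyz": [-2.5, 0.43, 0], "rotation": [0, 0, -0.32]},
  {"xyz": [-3.2, 0.55, 0], "rotation": [0, 0, -0.41]},
  {"xyz": [-3.8, 0.66, 0], "rotation": [0, 0, -0.49]},
  {"xyz": [-4.2, 0.73, 0], "rotation": [0, 0, -0.54]},
  {"xyz": [-4.39, 0.76, 0], "rotation": [0, 0, -0.56]},
  {"xyz": [-4.39, 0.76, 0], "rotation": [0, 0, -0.56]},
  {"xyz": [-4.39, 0.76, 0], "rotation": [0, 0, -0.56]},
])

```text
t: 23.0
ee_pos: [569.3, -97.5, 215.1]
eef_rot: [0.738, 0.675, 0.0, -0.0]
force: [-0.1, 0.1, -3.4]
opening: 9.1
finger_force: 43.8
```

```bash
python3 - <<'E'
from h import *
s=st()
snap('wrist','w5'); snap('side','s5'); snap('top','t5')
a=cv2.imread('pics/w5.png')[40:340,140:540]; a=cv2.resize(a,(800,600),interpolation=cv2.INTER_CUBIC)
cv2.imwrite('pics/m5.png',a)
E
```

```text
t 23.0 ee [569.3 -97.5 215.1] yaw 1.482 tilt [-0.  0.] F [-0.1  0.1 -3.4] open 9.1 ff 43.8 j6 [-0.31  0.12  1.67  0.    1.35 -0.22]
```

View pics/m5.png

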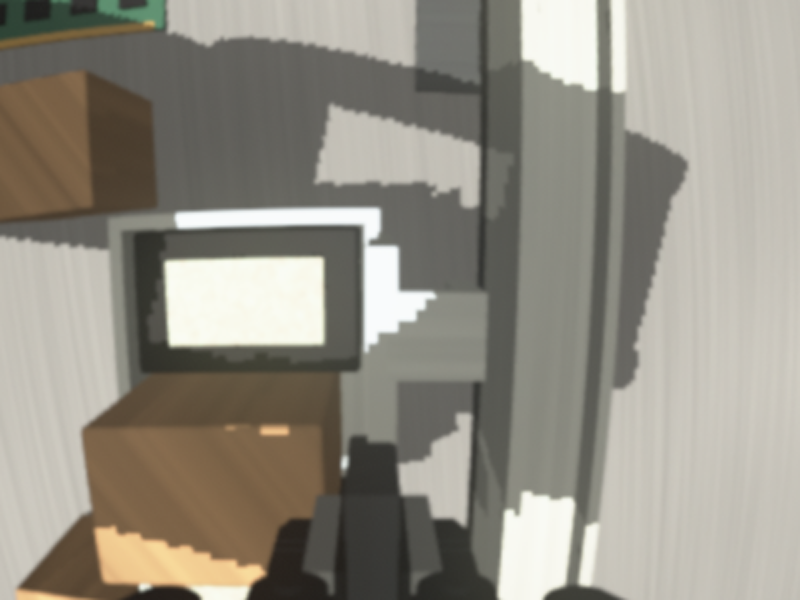

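The hook bridge ends at crop (486,292)-(486,380). The lip's front top edge runs from about (521,100) to (503,510), and the rear wall's outer edge is near (625,60).

```bash
python3 - <<'E'
from h import *
w=ld('w5'); c=lambda X,Y:((X+.5)/2-.5+140,(Y+.5)/2-.5+40)
dz=w['ee'][2]-104.3
Rr=Rot.from_euler('z',-.0898); o=np.array([610.6,-102,0])
for n,u,z in [('hook',(486,292),100+dz),('hook',(486,380),100+dz),('lip',(521,100),146),('lip',(521,10),146),('lip',(503,510),146),('rin',(600,100),146),('rin?',(612,60),146),('rout',(625,60),146),('rout',(598,560),146),('platebot',(484,100),60)]:
    P=atz(w,*c(*u),z); print(n,P.round(1),'rail',Rr.inv().apply(P-o).round(1),'tool',Rot.from_quat(w['q']).inv().apply(P-w['ee']).round(1))
# intensity profile across the rail & hook in wrist, row y=40+ 50 / lit part
i=cv2.imread('pics/w5.png',0)
for y in (45,55,300,330): print(y,i[y,375:460].tolist())
E
```

```text
hook [596.4 -48.3 210.8] rail [-19.   52.2 210.8] tool [51.4 22.7  4.3]
hook [595.3 -66.2 210.8] rail [-18.4  34.3 210.8] tool [33.5 23.2  4.3]
lip [620.3  -1.2 146. ] rail [  0.6 101.3 146. ] tool [100.4  42.3  69.1]
lip [623.   25.9 146. ] rail [  0.9 128.5 146. ] tool [127.6  42.6  69.1]
lip [ 607.9 -123.6  146. ] rail [ -0.7 -21.7 146. ] tool [-22.6  40.8  69.1]
rin [643.9  -1.6 146. ] rail [ 24.1 103.  146. ] tool [102.1  65.8  69.1]
rin? [648.8  10.5 146. ] rail [ 28.  115.5 146. ] tool [114.6  69.7  69.1]
rout [652.9  10.6 146. ] rail [ 32.  115.9 146. ] tool [115.   73.7  69.1]
rout [ 639.3 -145.1  146. ] rail [ 32.4 -40.3 146. ] tool [-41.2  73.9  69.1]
platebot [623.8  11.6  60. ] rail [  2.9 114.3  60. ] tool [113.4  44.7 155.1]
45 [115, 115, 114, 111, 101, 84, 71, 72, 85, 100, 110, 113, 113, 113, 114, 113, 113, 114, 114, 115, 115, 115, 115, 117, 130, 175, 227, 243, 247, 247, 247, 247, 247, 244, 240, 243, 246, 247, 247, 247, 248, 248, 247, 247, 247, 247, 247, 248, 248, 248, 247, 247, 246, 246, 246, 247, 247, 247, 247, 247, 247, 245, 230, 182, 136, 122, 119, 116, 114, 130, 
[... 644 characters left out ...]
7, 247, 247, 247, 248, 248, 248, 249, 249, 249, 248, 247, 247, 246, 246, 247, 247, 247, 248, 248, 248, 246, 233, 188, 136, 118, 116, 115, 111, 112, 123, 134, 142, 150, 157, 166, 179, 190, 194, 196, 197, 198, 198, 198, 198, 198, 197, 196, 197, 198, 196, 195, 195, 196, 197, 198, 197]
330 [52, 51, 51, 53, 52, 54, 55, 58, 63, 74, 87, 99, 108, 132, 184, 229, 243, 247, 247, 247, 247, 247, 246, 245, 245, 245, 245, 245, 246, 247, 247, 247, 247, 248, 247, 247, 246, 245, 244, 244, 245, 245, 246, 246, 246, 244, 238, 216, 158, 121, 114, 113, 115, 139, 190, 230, 241, 243, 243, 239, 227, 209, 198, 194, 193, 193, 192, 194, 195, 195, 196, 196, 196, 195, 195, 195, 195, 195, 195, 195, 195, 196, 196, 196, 195]
```

```bash
python3 - <<'E'
from h import *
t=ld('top0'); i=cv2.imread('pics/top0.png',0)
T=lambda X,Y:((X+.5)/5-.5+210,(Y+.5)/5-.5+225)
R=Rot.from_euler('z',-.227)
for X,u in [((60,51,100),(88,25)),((60,33,100),(125,33)),((60,-33,100),(252,57)),((60,-51,100),(285,68)),((-39,68,40),(37,208)),((-39,-68,40),(277,268))]:
    print((atz(t,*T(*u),X[2])-R.apply(X)-[527.1,244.8,0]).round(1)[:2])
for x in (325,360,375,400,430): print(x,i[200:235,x].tolist())
E
```

```text
[0.  0.6]
[ 0.  -1.6]
[ 2.8 -4.7]
[ 1.2 -4.7]
[-0.3 -2.9]
[-0.9 -2.2]
325 [138, 138, 126, 80, 78, 78, 112, 160, 153, 144, 187, 187, 187, 187, 188, 187, 182, 174, 174, 104, 79, 81, 69, 53, 92, 93, 96, 104, 107, 118, 125, 126, 129, 136, 134]
360 [136, 136, 136, 136, 135, 135, 133, 136, 137, 136, 155, 178, 140, 156, 188, 187, 188, 188, 188, 188, 188, 188, 171, 81, 81, 77, 60, 82, 135, 135, 136, 134, 135, 134, 133]
375 [137, 136, 136, 137, 136, 136, 135, 137, 137, 137, 137, 144, 169, 171, 120, 172, 188, 188, 188, 188, 187, 179, 162, 179, 135, 81, 80, 72, 58, 104, 136, 135, 136, 137, 137]
400 [137, 138, 137, 138, 138, 138, 136, 138, 140, 140, 139, 137, 138, 138, 144, 163, 153, 142, 187, 188, 186, 188, 186, 187, 182, 174, 173, 103, 79, 80, 69, 71, 127, 139, 138]
430 [137, 137, 138, 136, 137, 135, 136, 137, 136, 136, 138, 134, 137, 132, 100, 73, 72, 91, 147, 170, 128, 184, 188, 187, 187, 187, 187, 177, 158, 177, 127, 77, 79, 70, 45]
```

```bash
python3 - <<'E'
from h import *
t=ld('top0');w=ld('w5');q=Rot.from_quat(w['q']).inv()
print('top');
for u,v in [(325,218.7),(360,222.4),(375,224),(400,226.7),(430,229.95)]:
    P=atz(t,u,v,146); print(P.round(1),q.apply(P-w['ee']).round(1))
print('wrist')
for u,v in [(400.2,45),(400.1,55),(391.4,300),(389,330)]:
    P=atz(w,u,v,146); print(P.round(1),q.apply(P-w['ee']).round(1))
E
```

```text
top
[621.7  23.3 146. ] [124.9  41.6  69.1]
[613.1 -66.5 146. ] [34.7 41.  69.1]
[ 609.4 -105.   146. ] [-3.9 40.6 69.1]
[ 603.1 -169.   146. ] [-68.2  40.   69. ]
[ 595.6 -245.7  146. ] [-145.3   39.3   69. ]
wrist
[622.9  25.7 146. ] [127.5  42.6  69.1]
[622.2  19.6 146. ] [121.3  42.4  69.1]
[ 607.9 -127.2  146. ] [-26.2  41.1  69.1]
[ 605.9 -148.4  146. ] [-47.5  40.9  69.1]
```

Request:
send_rows([
  {"xyz": [0, 0.05, 0], "rotation": [0, 0, 0.01]},
  {"xyz": [0, 0.2, 0], "rotation": [0, 0, 0.03]},
  {"xyz": [0, 0.4, 0], "rotation": [0, 0, 0.05]},
  {"xyz": [0, 0.6, 0], "rotation": [0, 0, 0.07]},
  {"xyz": [0, 0.8, 0], "rotation": [0, 0, 0.09]},
  {"xyz": [0, 0.95, 0], "rotation": [0, 0, 0.09]},
  {"xyz": [0, 1.04, 0], "rotation": [0, 0, 0.09]},
  {"xyz": [0, 1.07, 0], "rotation": [0, 0, 0.09]},
  {"xyz": [0, 1.07, 0], "rotation": [0, 0, 0.09]},
  {"xyz": [0, 1.07, 0], "rotation": [0, 0, 0.09]},
])

```text
t: 24.4
ee_pos: [601.1, -100.9, 215.1]
eef_rot: [0.741, 0.672, -0.0, -0.0]
force: [-0.7, 0.0, -3.6]
opening: 8.8
finger_force: 43.9
```

```bash
python3 - <<'E'
from h import *
w=ld('w5'); s=st(); q=Rot.from_quat(w['q']).inv()
print('moved in old tool',q.apply(s['ee_pos']-w['ee']).round(2))
snap('wrist','w6'); w=ld('w6'); i=cv2.imread('pics/w6.png',0); g=cv2.imread('pics/w6.png')
for y in (45,60,300,320,340): print(y,i[y,330:450].tolist())
E
```

```text
t 24.4 ee [ 601.1 -100.9  215.1] yaw 1.473 tilt [-0. -0.] F [-0.7  0.  -3.6] open 8.8 ff 43.9 j6 [-0.3   0.2   1.59 -0.    1.36 -0.2 ]
moved in old tool [-0.58 32.04 -0.04]
45 [119, 118, 118, 118, 116, 106, 91, 81, 87, 101, 114, 139, 189, 232, 246, 248, 248, 248, 248, 248, 247, 239, 229, 241, 248, 248, 248, 248, 248, 248, 248, 248, 248, 248, 248, 248, 248, 248, 248, 248, 248, 248, 248, 248, 248, 248, 248, 248, 248, 248, 248, 248, 248, 248, 245, 227, 180, 135, 123, 160, 221, 243, 247, 247, 247, 245, 233, 194, 144, 122, 119, 119, 119, 118, 119, 123, 143, 174, 190, 195, 194, 194, 194, 193, 193, 193, 194, 194, 193, 193, 193, 194, 192, 191, 188, 187, 189, 192, 194, 194, 190, 187, 187, 188, 189, 189, 189, 191, 191, 190, 189, 187, 187, 189, 190, 190, 191, 191, 190, 191]
60 [117, 117, 117, 117, 114, 103, 86, 77, 86, 99, 105, 105, 111, 126, 138, 142, 143, 143, 143, 143, 144, 146, 151, 181, 227, 245, 248, 248, 248, 248, 248, 248, 248, 248, 248, 248, 248, 248, 248, 248, 249, 249, 248, 248, 248, 248, 248, 248, 248, 248, 248, 248, 248, 248, 246, 233, 190, 142, 128, 159, 216, 242, 247, 248, 248, 2
[... 1201 characters left out ...]
4, 192, 191, 190, 190, 190, 191, 193, 193, 194, 193, 193, 192, 192, 192, 193, 192, 192, 191, 191, 192, 193, 194, 193, 192, 191, 191, 189, 187, 189, 191, 193, 193, 190, 185, 185, 188, 189, 190, 192]
340 [54, 54, 54, 55, 55, 55, 54, 52, 46, 41, 37, 39, 38, 39, 38, 37, 37, 36, 36, 37, 37, 37, 37, 38, 38, 38, 38, 39, 38, 39, 39, 39, 38, 39, 40, 40, 40, 40, 41, 41, 41, 41, 41, 42, 42, 43, 43, 42, 43, 43, 43, 44, 43, 44, 45, 44, 44, 45, 50, 59, 74, 85, 92, 97, 101, 110, 139, 173, 187, 187, 186, 186, 188, 191, 192, 192, 192, 190, 190, 184, 160, 111, 65, 49, 49, 49, 49, 50, 50, 50, 50, 49, 50, 50, 51, 51, 51, 51, 52, 52, 51, 51, 52, 52, 52, 51, 53, 52, 53, 52, 53, 52, 53, 52, 52, 53, 53, 54, 58, 65]
```

```bash
python3 - <<'E'
from h import *
w=ld('w6');q=Rot.from_quat(w['q']).inv()
for v,u in [(45,341.9)]: print(q.apply(atz(w,u,v,146)-w['ee']).round(1))
E
```

```text
[126.    9.3  69.1]
```

Request:
send_rows([
  {"xyz": [0, 0, 0.05], "rotation": [0, 0, 0]},
  {"xyz": [0, 0, 0.15], "rotation": [0, 0, 0]},
  {"xyz": [0, 0, 0.3], "rotation": [0, 0, 0]},
  {"xyz": [0, 0, 0.45], "rotation": [0, 0, 0]},
  {"xyz": [0, 0, 0.6], "rotation": [0, 0, 0]},
  {"xyz": [0, 0, 0.75], "rotation": [0, 0, 0]},
  {"xyz": [0, 0, 0.88], "rotation": [0, 0, 0]},
  {"xyz": [0, 0, 0.96], "rotation": [0, 0, 0]},
  {"xyz": [0, 0, 1.0], "rotation": [0, 0, 0]},
  {"xyz": [0, 0, 1.0], "rotation": [0, 0, 0]},
])

```text
t: 25.7
ee_pos: [601.3, -100.9, 185.1]
eef_rot: [0.741, 0.672, 0.0, 0.0]
force: [-0.0, -0.1, -4.1]
opening: 9.3
finger_force: 43.9
```

Request:
send_rows([
  {"xyz": [0, -0.01, 0.05], "rotation": [0, 0, 0]},
  {"xyz": [0, 0, 0.12], "rotation": [0, 0, 0]},
  {"xyz": [0, 0, 0.2], "rotation": [0, 0, 0]},
  {"xyz": [0, 0, 0.28], "rotation": [0, 0, 0]},
  {"xyz": [0, 0, 0.36], "rotation": [0, 0, 0]},
  {"xyz": [0, 0, 0.44], "rotation": [0, 0, 0]},
  {"xyz": [0, 0, 0.52], "rotation": [0, 0, 0]},
  {"xyz": [0, 0, 0.58], "rotation": [0, 0, 0]},
  {"xyz": [0, 0, 0.62], "rotation": [0, 0, 0]},
  {"xyz": [0, 0, 0.62], "rotation": [0, 0, 0]},
])

```text
t: 26.95
ee_pos: [601.2, -100.9, 166.4]
eef_rot: [0.741, 0.672, -0.0, -0.0]
force: [0.4, 0.9, -3.5]
opening: 9.3
finger_force: 43.9
```

Feet are below the lip top (about 134 mm) with no contact. Continue gently onto the groove floor.

Request:
send_rows([
  {"xyz": [0, 0, 0.02], "rotation": [0, 0, 0]},
  {"xyz": [0, 0, 0.04], "rotation": [0, 0, 0]},
  {"xyz": [0, 0, 0.06], "rotation": [0, 0, 0]},
  {"xyz": [0, 0, 0.08], "rotation": [0, 0, 0]},
  {"xyz": [0, 0, 0.1], "rotation": [0, 0, 0]},
  {"xyz": [0, 0, 0.12], "rotation": [0, 0, 0]},
  {"xyz": [0, 0, 0.13], "rotation": [0, 0, 0]},
  {"xyz": [0, 0, 0.13], "rotation": [0, 0, 0]},
  {"xyz": [0, 0, 0.13], "rotation": [0, 0, 0]},
  {"xyz": [0, 0, 0.13], "rotation": [0, 0, 0]},
])

```text
t: 28.2
ee_pos: [601.3, -100.9, 162.6]
eef_rot: [0.741, 0.672, 0.0, 0.0]
force: [-0.4, -0.6, -3.8]
opening: 9.3
finger_force: 43.9
```

Request:
send_rows([
  {"xyz": [0, 0, 0.01], "rotation": [0, 0, 0]},
  {"xyz": [0, 0, 0.02], "rotation": [0, 0, 0]},
  {"xyz": [0, 0, 0.03], "rotation": [0, 0, 0]},
  {"xyz": [0, 0, 0.04], "rotation": [0, 0, 0]},
  {"xyz": [0, 0, 0.04], "rotation": [0, 0, 0]},
  {"xyz": [0, 0, 0.04], "rotation": [0, 0, 0]},
  {"xyz": [0, 0, 0.04], "rotation": [0, 0, 0]},
  {"xyz": [0, 0, 0.04], "rotation": [0, 0, 0]},
  {"xyz": [0, 0, 0.04], "rotation": [0, 0, 0]},
  {"xyz": [0, 0, 0.04], "rotation": [0, 0, 0]},
])

```text
t: 29.45
ee_pos: [601.3, -101.0, 162.3]
eef_rot: [0.741, 0.672, 0.0, 0.0]
force: [-4.1, 1.2, 5.3]
opening: 9.2
finger_force: 45.2
```

Request:
send_rows([
  {"xyz": [0, 0, 0], "rotation": [0, 0, 0]},
  {"xyz": [0, 0, 0], "rotation": [0, 0, 0]},
  {"xyz": [0, 0, 0], "rotation": [0, 0, 0]},
  {"xyz": [0, 0, 0], "rotation": [0, 0, 0]},
  {"xyz": [0, 0, 0], "rotation": [0, 0, 0]},
  {"xyz": [0, 0, 0], "rotation": [0, 0, 0]},
  {"xyz": [0, 0, 0], "rotation": [0, 0, 0]},
  {"xyz": [0, 0, 0], "rotation": [0, 0, 0]},
  {"xyz": [0, 0, 0], "rotation": [0, 0, 0]},
  {"xyz": [0, 0, 0], "rotation": [0, 0, 0]},
], gripper=0.3, squeeze=20)

```text
t: 30.7
ee_pos: [601.2, -100.9, 161.4]
eef_rot: [0.741, 0.672, -0.0, -0.0]
force: [0.9, 0.6, -0.2]
opening: 59.5
finger_force: 0.0
```

Request:
send_rows([
  {"xyz": [0, 0, -0.1], "rotation": [0, 0, 0]},
  {"xyz": [0, 0, -0.4], "rotation": [0, 0, 0]},
  {"xyz": [0, 0, -0.9], "rotation": [0, 0, 0]},
  {"xyz": [0, 0, -1.5], "rotation": [0, 0, 0]},
  {"xyz": [0, 0, -2.1], "rotation": [0, 0, 0]},
  {"xyz": [0, 0, -2.7], "rotation": [0, 0, 0]},
  {"xyz": [0, 0, -3.2], "rotation": [0, 0, 0]},
  {"xyz": [0, 0, -3.5], "rotation": [0, 0, 0]},
  {"xyz": [0, 0, -3.5], "rotation": [0, 0, 0]},
  {"xyz": [0, 0, -3.5], "rotation": [0, 0, 0]},
])

```text
t: 31.95
ee_pos: [600.9, -100.8, 265.5]
eef_rot: [0.741, 0.672, -0.0, -0.001]
force: [0.1, -0.5, 0.1]
opening: 59.7
finger_force: 0.0
```

```bash
python3 - <<'E'
from h import *
s=st(); w=snap('wrist','w7'); snap('side','s7')
# numeric check: hook outer corners at wrist, expected pixel, and block presence via wood-colour mask
g=np.array(w['pixels']).astype(int)
m=((g[...,0]-g[...,2])>45)&(g[...,0]>80)&(g[...,1]<g[...,0])&(g[...,1]>g[...,2])
n,l,stt,c=cv2.connectedComponentsWithStats(m.astype(np.uint8))
print([ (stt[k].tolist(),c[k].round().tolist()) for k in range(1,n) if stt[k,4]>150])
R=Rot.from_quat(w['q']).inv()
for k in range(1,n):
    if stt[k,4]>150:
        x,y,ww,h,_=stt[k]
        print([ (R.apply(atz(w,u,v,152)-w['ee'])).round(1).tolist() for u,v in [(x,y),(x+ww,y+h)]])
g=cv2.imread('pics/w7.png',0)
for y in (120,140,160,180): print(y,g[y,180:400:3].tolist())
E
```

```text
t 31.95 ee [ 600.9 -100.8  265.5] yaw 1.473 tilt [-0.001  0.   ] F [ 0.1 -0.5  0.1] open 59.7 ff 0.0 j6 [-0.3   0.16  1.53 -0.    1.45 -0.2 ]
[([234, 213, 75, 52, 2461], [267.0, 245.0]), ([143, 310, 50, 29, 1132], [167.0, 324.0])]
[[21.1, -65.1, 113.6], [-17.6, -12.0, 113.6]]
[[-58.2, -151.2, 113.7], [-82.5, -109.0, 113.7]]
120 [53, 54, 54, 53, 53, 54, 54, 57, 80, 80, 80, 81, 78, 78, 79, 81, 79, 79, 81, 79, 79, 80, 80, 81, 81, 81, 80, 82, 81, 81, 82, 84, 83, 84, 84, 85, 85, 85, 86, 85, 93, 147, 166, 167, 169, 166, 163, 167, 168, 168, 167, 165, 77, 139, 237, 237, 166, 212, 237, 238, 238, 237, 237, 237, 238, 217, 155, 235, 203, 107, 162, 161, 93, 89]
140 [55, 56, 56, 56, 56, 56, 56, 55, 73, 80, 81, 81, 81, 79, 79, 81, 81, 81, 81, 81, 80, 80, 82, 82, 82, 83, 82, 82, 82, 82, 81, 84, 85, 84, 85, 86, 86, 86, 86, 87, 87, 89, 92, 93, 90, 90, 89, 89, 92, 95, 91, 91, 69, 132, 236, 237, 162, 229, 238, 238, 238, 238, 237, 238, 238, 219, 157, 236, 201, 91, 90, 89, 89, 89]
160 [115, 104, 116, 90, 93, 97, 87, 89, 83, 87, 84, 83, 86, 84, 82, 83, 83, 84, 84, 84, 111, 114, 78, 47, 38, 39, 40, 43, 45, 79, 85, 88, 91, 94, 96, 94, 99, 108, 108, 108, 110, 110, 112, 108, 85, 81, 96, 229, 238, 234, 121, 85, 66, 135, 237, 237, 208, 238, 238, 238, 237, 203, 153, 127, 130, 111, 103, 125, 107, 89, 89, 89, 87, 88]
180 [168, 169, 165, 166, 165, 167, 168, 169, 168, 168, 167, 170, 167, 173, 168, 166, 168, 169, 170, 168, 149, 120, 81, 58, 42, 41, 51, 117, 147, 149, 210, 210, 215, 232, 231, 231, 232, 233, 233, 235, 233, 234, 218, 171, 86, 71, 89, 228, 238, 238, 238, 238, 238, 238, 238, 199, 127, 126, 126, 124, 125, 125, 124, 124, 128, 104, 104, 124, 102, 87, 87, 88, 87, 86]
```

```bash
python3 -c "
from h import *
print(r.sign_off())"
```

```text
the job is handed in; nothing more can be done
None
```

The fitting block stands in the gap and the carrier was lowered onto the groove floor while still held, then let go and handed in at about 32 s. The final hang was checked only by wrist-camera measurements and force readings, not by viewing a picture, and no verdict came back.

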